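# Reassemble the two burners of a gas hob after washing up

### The arm

A 6-joint arm with a two-finger parallel gripper is mounted at the origin on a cart in front of the work surface, level with it; the furniture and walls round the work are solid. World frame = base frame: x ahead of the robot, y to its left, z up, the work surface at z = 0. Lengths are in m, angles in rad, forces in N, time in s.
With the tool pointing down it reaches from about 0.3 to 0.85 m from the base axis. Payload 5.4 kg.
Tool frame: the origin (TCP) lies at the very end of the fingers, on their centre line; the grasp point (between the pads) lies 19 mm behind it (robot.pinch_z is the z of the grasp point in the tool frame, in m); z points along the fingers, y is the line along which they close (so a half turn about z gives the same grasp; the last joint's range is limited). The gripper opens to 85 mm and grips with 20 to 120 N. Pads are 22 mm wide; open, the fingers measure 114 mm over their backs; the gripper's body (76 mm by 85 mm) begins 54 mm behind the grasp point. The pads swing forward as they close: fully open they stand 13 mm farther back than shut.
Start: joints at [0.923, 0.158, 1.597, -0, 1.386, -0.21], TCP at [0.244, 0.521, 0.206] pointing down, gripper open.
Joint ranges: [-2.91, 2.91], [-0.94, 2.29], [0.18, 2.7], [-1.29, 4.43], [0.17, 2.64], [-3, 3]. Speed limits (rad/s): [2.57, 2.57, 3.14, 3.14, 3.14, 3.14].

### API

Orientations are given as [roll, pitch, yaw] about the fixed x, y, z axes, in that order (R = Rz(yaw) Ry(pitch) Rx(roll)).
In Python, from rig import robot gives the robot as it stands.
- The arm moves only by the shell command python3 -m inch 'ROWS' [FORCE]. ROWS is JSON, a list of rows, each a list of 7 numbers: the shift along the tool's x, y, z in m, then the turn, a rotation vector about the tool's x, y, z in degrees, then the finger opening in m, from 0 to 0.0854. In form: [[tx, ty, tz, rx, ry, rz, fingers], ...]. A call has 1 to 20 rows; each row shifts and turns the commanded pose from where the row before left it, along the tool's axes as they then stand; what a row does not reach is not made up. A row lasts 1/10 s, in which the tool goes at most 50 mm and 8.59 degrees, less where a joint would pass 70% of its speed; a pose out of reach is approached as far as the arm can. A call is refused whole if a number of a shift passes 0.05 or a number of a turn 8.59, either way. A call with a gripper value outside its range is refused whole. The fingers move at their own pace and stop on an object; FORCE is the grip in N (left out, the last holds). Time passes only in rows, so rows that do not move let the fingers close. It gives the time, the measured TCP pose, the force, the opening and the grip force at its end, in the units of the state.
- robot.observe(): the state, without advancing time (a new reading comes with each control period).
- robot.read_camera(name): name is "scene" or "top"; returns the picture (480x640x3 uint8, red, green, blue); there is no depth.
- robot.camera_info(name): a dict with "fx", "fy", "cx", "cy" (pixels), "rvec" (rotation vector, rad) and "tvec" (3), from world to camera coordinates, as OpenCV has them. Camera axes: x right, y down, z forward; pixel columns grow to the right and rows downward; lengths in m; the calibration is good to about 2 mm. A picture is of the moment at which its call begins. camera_info takes no time and is no camera call.
- robot.job_done(): hands the job in; it is judged then, once.
The state is a dict: "time": time; "q": joint angles; "qvel": joint speeds; "effort": joint torques, N m; "tcp_pos": TCP position; "tool_rot": TCP orientation; "wrist_force": force on the tool from outside, world axes, zero at the start; "torque": the same for the moment, N m; "opening": opening from 0.0 (shut) to 1.0 (fully open); "gripper_force": force on a finger pad.
Only numpy, scipy, OpenCV 4.12 (cv2) and the standard library are available. Lean on these libraries where they do the work, as an engineer would, in place of code of your own. Each camera call takes 0.05 s, during which the arm holds its last target. There are 200 camera calls.

### The job

The gas hob's burner parts have been washed and lie on the drying mat. Put both burners back together: drop each aluminium crown fully home on the burner whose locating studs fit the holes in its floor, then lay the matching black cap on it, large on large and small on small, so that it drops into place and sits flat and centred. Leave the drinking glass and the mug where they stand.

Things in the scene. Friction and masses are not known exactly. Their poses are not given: they have to be found in the camera images.
- burner_large: Larger burner seat, fixed on the hob: dark cup 56 mm across in a dish 106 mm across. Origin: centre of its underside, 50 mm above the worktop; z up. Flat seat 16 mm above the origin. FOUR pointed studs, 7 mm thick, stand 9 mm above the seat, 17 mm from the centre at 0, 90, 180, 270 deg from its x axis. Burners 150 mm apart; two 23 mm high knobs 125 mm to their right.
- burner_small: Smaller burner seat, fixed on the hob: dark cup 44 mm across in a dish 106 mm across. Origin: centre of its underside, 50 mm above the worktop; z up. Flat seat 16 mm above the origin. THREE pointed studs, 7 mm thick, the top 4 mm tapering to 3 mm, stand 9 mm above the seat, 11.5 mm from the centre at 0, 120, 240 deg from its x axis.
- crown_large: Larger aluminium burner crown, loose, right way up on the 4 mm thick mat: slotted cup 62 mm across, 18 mm high, open on top. Origin: centre of its underside; z up. Well 50 mm across; floor 6 mm thick with FOUR through holes, 12 mm across, 17 mm from the centre at 0, 90, 180, 270 deg from its x axis, and a 7 mm centre hole. Fits burner_large, underside on the seat. About 0.13 kg.
- crown_small: Smaller aluminium burner crown, loose, right way up on the mat: slotted cup 50 mm across, 18 mm high, open on top. Origin: centre of its underside; z up. Well 38 mm across; floor 6 mm thick with THREE through holes, 12 mm across, 11.5 mm from the centre at 0, 120, 240 deg from its x axis, and a 7 mm centre hole. Fits burner_small, underside on the seat. About 0.09 kg.
- cap_large: Larger black cap, loose, right way up on the mat: low dome 68 mm across, 13.5 mm high. Origin: centre of its underside; z up. Its spigot, 42 mm across, is the lowest 5 mm and drops into crown_large's well; grip the rim, 5 to 10.5 mm above the origin. In place the rim rests on the crown's top and the cap's origin is 13 mm above the crown's. Overhangs the crown by 3 mm all round. About 0.16 kg.
- cap_small: Smaller black cap, loose, right way up on the mat: low dome 56 mm across, 13.5 mm high. Origin: centre of its underside; z up. Its spigot, 30 mm across, is the lowest 5 mm and drops into crown_small's well; grip the rim, 5 to 10.5 mm above the origin. In place its origin is 13 mm above the crown's. Overhangs the crown by 3 mm all round. About 0.11 kg.
- tumbler: Clear drinking glass, 81 mm across, 93 mm high, standing behind the mat on the left; stays where it is. Origin: centre of its underside.
- mug: Green and white mug, 92 mm across, 127 mm over its handle, 93 mm high, standing behind the mat on the right; stays where it is. Origin: underside, at the middle of its outline with the handle.

How it is judged:
At the end, for the whole second after the job is handed in: Each crown on its own burner: underside within 2 mm of the seat, within 6 mm of its centre. Each cap on its own crown: origin 29 mm (within 2 mm) above the burner's, within 8 mm of its centre. All four level within 0.05 rad, released and at rest (z of crown_large in the frame of burner_large between 0.014 and 0.018 m and horizontal distance between crown_large and burner_large below 0.006 m and angle between each of crown_large, cap_large, crown_small, cap_small's own z axis and vertical below 0.05 rad and linear speed of each of crown_large, cap_large, crown_small, cap_small below 0.02 m/s and angular speed of each of crown_large, cap_large, crown_small, cap_small below 0.2 rad/s and z of cap_large in the frame of burner_large between 0.027 and 0.031 m and horizontal distance between cap_large and burner_large below 0.008 m and z of crown_small in the frame of burner_small between 0.014 and 0.018 m and horizontal distance between crown_small and burner_small below 0.006 m and z of cap_small in the frame of burner_small between 0.027 and 0.031 m and horizontal distance between cap_small and burner_small below 0.008 m); the robot touches nothing.
It fails at once if the drinking glass is pushed more than 30 mm or tipped (distance of tumbler from where it was at the start of the episode above 0.03 m or angle between tumbler's own z axis and vertical above 0.3 rad).
It fails at once if the mug is pushed more than 30 mm or tipped (distance of mug from where it was at the start of the episode above 0.03 m or angle between mug's own z axis and vertical above 0.3 rad).
It also fails if it takes over 93 s, if anything falls off the work surface, if the arm or the gripper's body presses on something with over 40 N, if the wrist force passes 120 N, or if a joint passes its speed limit or range.

## Working session

There is one attempt and no reset: what is moved stays moved. The work goes in short steps, Python scripts to look and compute and a shell command to move; the robot and the scene stay as the last step left them, time stands still between calls to the robot, and variables do not carry over. Pictures are saved under pics/ and viewed, at most 14 in all, crops included, and the job is handed in when it is done.

```bash
ls; mkdir -p pics; python3 - <<'E'
from rig import robot
import cv2
for n in("scene","top"):
    cv2.imwrite(f"pics/{n}0.png",robot.read_camera(n)[:,:,::-1]); print(robot.camera_info(n))
s=robot.observe();print(s, robot.pinch_z)
E
```

```text
pics
{'fx': 589.9357402081046, 'fy': 589.9357402081046, 'cx': 313.3585061999035, 'cy': 234.19035906998874, 'rvec': array([ 2.17474151, -0.64154252,  0.32702871]), 'tvec': array([-0.44691031,  0.26468285,  0.89504608])}
{'fx': 435.5682332556365, 'fy': 435.5682332556365, 'cx': 310.77616540610836, 'cy': 241.7034389539221, 'rvec': array([ 2.16732604, -2.11037938,  0.22838567]), 'tvec': array([-0.0095297 ,  0.57831586,  0.80265625])}
{'time': 0.1, 'q': array([ 9.22872817e-01,  1.58961020e-01,  1.59811148e+00,  3.05256385e-05,
        1.38620741e+00, -2.10111471e-01]), 'qvel': array([ 8.93794360e-05, -2.14092823e-03, -1.86007618e-03, -7.65826540e-04,
       -2.63132874e-04,  1.40209085e-03]), 'effort': array([-3.79913035e-04, -3.96988499e+01, -3.32339823e+01, -2.68017657e-04,
        4.14429582e-03, -1.53585705e-05]), 'tcp_pos': array([0.24343309, 0.52028482, 0.20522686]), 'tool_rot': array([-3.13994876e+00, -3.81246710e-04,  2.70377467e+00]), 'wrist_force': array([-0.12773443,  0.26877709, -0.02806149]), 'torque': array([-0.00192826,  0.01494626,  0.00403672]), 'gripper_force': 0.0, 'opening': 1.0047942947542132} -0.0187
```

View pics/top0.png

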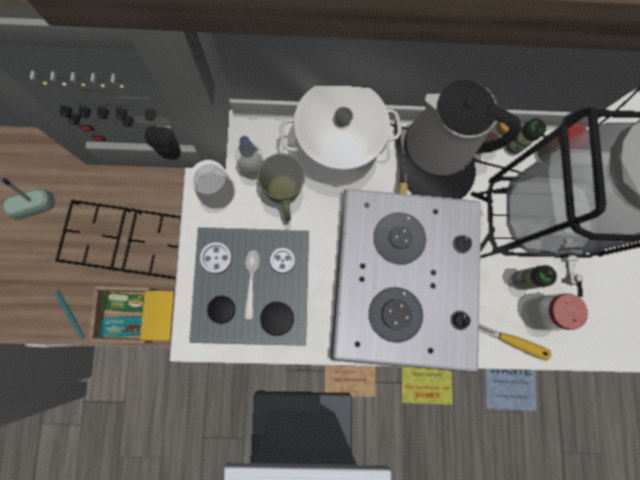

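View pics/scene0.png

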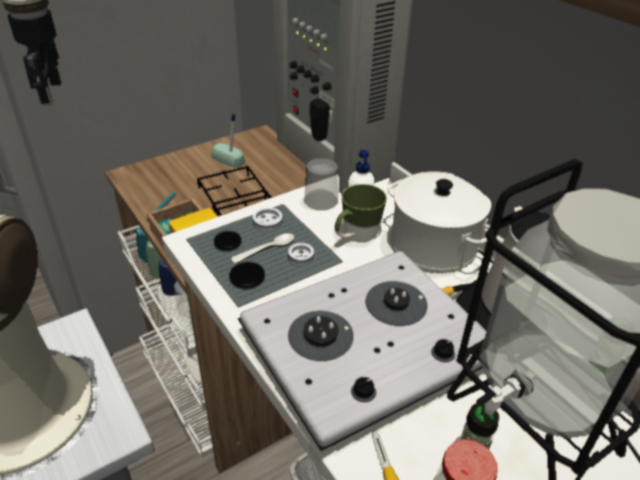

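The top view shows the large crown at about (215,257), the small crown at (282,260), the small cap at (221,309) and the large cap at (277,318). The burners are at (400,237), the small one, and (397,314), the large one. I'll enlarge these.

```bash
cat > h.py <<'E'
import numpy as np, cv2
from rig import robot
def cam(n):
    c=robot.camera_info(n);K=np.array([[c['fx'],0,c['cx']],[0,c['fy'],c['cy']],[0,0,1]]);return K,cv2.Rodrigues(c['rvec'])[0],c['tvec']
def w(n,u,v,z):
    K,R,t=cam(n);d=R.T@np.linalg.solve(K,[u,v,1]);o=-R.T@t;return (o+d*(z-o[2])/d[2]).round(4)
def p(n,X):
    K,R,t=cam(n);q=K@(R@np.array(X)+t);return (q[:2]/q[2]).round(1)
def crop(n,im,x0,y0,ww,hh,s):
    c=cv2.resize(im[y0:y0+hh,x0:x0+ww],None,fx=s,fy=s,interpolation=cv2.INTER_CUBIC)
    for i in range(0,ww,10):cv2.line(c,(i*s,0),(i*s,4 if i%50 else 12),(255,255,0),1)
    for i in range(0,hh,10):cv2.line(c,(0,i*s),(4 if i%50 else 12,i*s),(255,255,0),1)
    return c
E
python3 - <<'E'
from h import *
a=cv2.imread("pics/top0.png");
cv2.imwrite("pics/c1.png",crop("top",a,190,235,130,100,6))
cv2.imwrite("pics/c2.png",crop("top",a,360,205,80,140,4))
b=np.hstack([crop("top",a,370,210,60,60,6),crop("top",a,370,285,60,60,6)]);cv2.imwrite("pics/c2.png",b)
for n in("top","scene"):print(n,p(n,[0.244,0.521,0.206]),p(n,[0,0,0]),(-cam(n)[1].T@cam(n)[2]))
for u,v,z in[(215,257,.022),(282,260,.022),(221,309,.015),(277,318,.015),(400,237,.07),(397,314,.07),(211,180,.093),(281,175,.093),(286,210,.05),(463,243,.07),(460,320,.07),(252,260,.01),(249,315,.01)]:print(u,v,w("top",u,v,z))
E
```

```text
top [-47.  439.3] [305.6 555.5] [0.42246568 0.02938861 0.89412313]
scene [ 57.  110.7] [ 18.8 408.6] [ 0.07228524 -0.68440917  0.77282096]
215 257 [0.5472 0.1968 0.022 ]
282 260 [0.5449 0.0622 0.022 ]
221 309 [0.4444 0.1797 0.015 ]
277 318 [0.4295 0.0682 0.015 ]
400 237 [ 0.5896 -0.1667  0.07  ]
397 314 [ 0.4419 -0.159   0.07  ]
211 180 [0.6849 0.2001 0.093 ]
281 175 [0.6995 0.0673 0.093 ]
286 210 [0.6418 0.0567 0.05  ]
463 243 [ 0.5814 -0.29    0.07  ]
460 320 [ 0.4336 -0.2783  0.07  ]
252 260 [0.5448 0.1237 0.01  ]
249 315 [0.4341 0.1243 0.01  ]
```

View pics/c1.png

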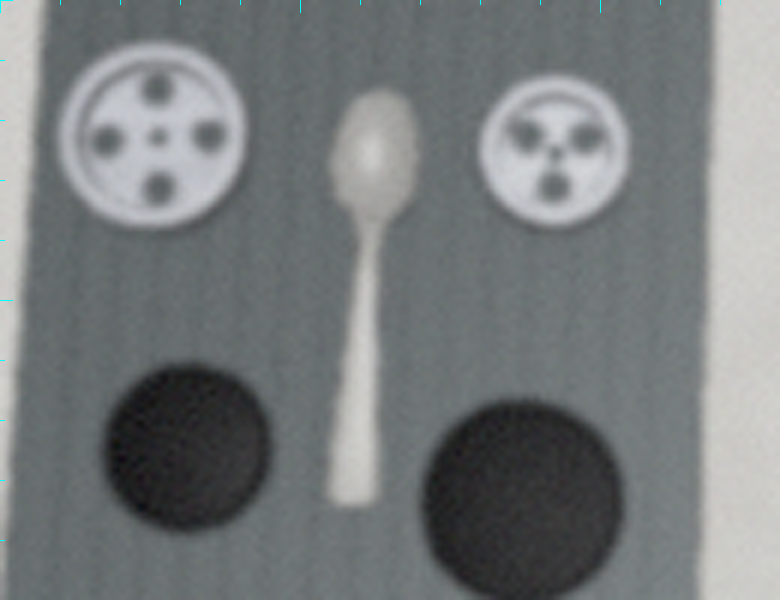

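View pics/c2.png

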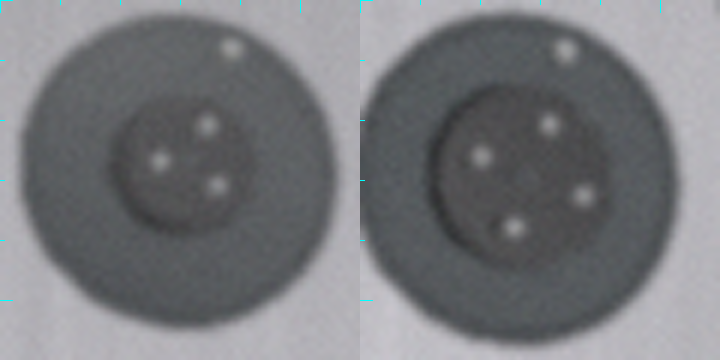

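```bash
cat > m.py <<'E'
from h import *
def W(x,y,x0,y0,z): return w("top",(x+.5)/6-.5+x0,(y+.5)/6-.5+y0,z)[:2]
def fit(P,n):
    P=np.array(P);c=P.mean(0);d=P-c;a=np.degrees(np.arctan2(d[:,1],d[:,0]))
    ph=np.degrees(np.angle(np.exp(1j*np.radians(a*n)).sum()))/n
    return c.round(4),ph.round(1),np.hypot(*d.T).round(4),a.round(0)
M=lambda L,z:[W(x,y,190,235,z) for x,y in L]
print("CL rim",M([(152.5,134.5)],.022),"holes",fit(M([(158,90),(209,136),(158,188),(106,141)],.010),4))
print("CS rim",M([(554.5,151)],.022),"holes",fit(M([(526,135),(588,137),(554,187)],.010),3))
print("caps S,L",M([(187,447),(522.5,500)],.0125))
print("diam check",M([(58,134),(247,134)],.022),M([(421,500),(624,500)],.0125))
print("BS",fit([W(x,y,370,210,.075) for x,y in[(207,126),(160,161),(218,186)]],3))
print("BL",fit([W(x-360,y,370,285,.075) for x,y in[(549,125),(481,156),(584,196),(514,228)]],4))
E
cat > go.py <<'E'
import sys
from h import *
from scipy.spatial.transform import Rotation as Ro
# usage: go.py x y z yawdeg -> tool-frame shift (current axes) and rz
x,y,z,yaw=map(float,sys.argv[1:5]);s=robot.observe();R=Ro.from_euler('xyz',s['tool_rot'])
d=R.inv().apply(np.array([x,y,z])-s['tcp_pos']);T=Ro.from_euler('xyz',[180,0,yaw],degrees=True)
print("t",round(s['time'],1),"shift mm",(d*1e3).round(1),"turn",(R.inv()*T).as_rotvec(degrees=True).round(1),"tcp",s['tcp_pos'].round(4),"yaw",np.degrees(s['tool_rot'][2]).round(1),"F",s['wrist_force'].round(1),"gf",round(s['gripper_force'],1),"op mm",round(s['opening']*85.4,1),"q6",s['q'][5].round(2))
E
python3 m.py; python3 go.py .547 .197 .08 90
```

```text
CL rim [array([0.5472, 0.1968])] holes (array([0.5475, 0.1972]), np.float64(4.1), array([0.0167, 0.0173, 0.0168, 0.0174]), array([   3.,  -85., -176.,   94.]))
CS rim [array([0.5454, 0.0622])] holes (array([0.5464, 0.0621]), np.float64(59.1), array([0.012 , 0.0122, 0.0117]), array([ 60., -62., 179.]))
caps S,L [array([0.4443, 0.1806]), array([0.4297, 0.069 ])]
diam check [array([0.5464, 0.2282]), array([0.5482, 0.1653])] [array([0.4289, 0.1025]), array([0.4305, 0.0353])]
BS (array([ 0.591 , -0.1696]), np.float64(-21.8), array([0.0113, 0.0114, 0.0116]), array([ -21.,   97., -141.]))
BL (array([ 0.4419, -0.1602]), np.float64(-19.7), array([0.0168, 0.0169, 0.0171, 0.017 ]), array([ -19.,   70., -109.,  160.]))
t 0.1 shift mm [-412.  -163.9  125.3] turn [-0.1  0.  64.9] tcp [0.2434 0.5203 0.2052] yaw 154.9 F [-0.1  0.3 -0. ] gf 0.0 op mm 85.8 q6 -0.21
```

```bash
R='[-0.0294,-0.0117,0,0,0,0,0.085]'; python3 -m inch '[[-0.0294,-0.0117,0,0,0,0,0.085],[-0.0294,-0.0117,0,0,0,0,0.085],[-0.0294,-0.0117,0,0,0,0,0.085],[-0.0294,-0.0117,0,0,0,0,0.085],[-0.0294,-0.0117,0,0,0,0,0.085],[-0.0294,-0.0117,0,0,0,0,0.085],[-0.0294,-0.0117,0,0,0,0,0.085],[-0.0294,-0.0117,0,0,0,0,0.085],[-0.0294,-0.0117,0,0,0,0,0.085],[-0.0294,-0.0117,0,0,0,0,0.085],[-0.0294,-0.0117,0,0,0,0,0.085],[-0.0294,-0.0117,0,0,0,0,0.085],[-0.0294,-0.0117,0,0,0,0,0.085],[-0.0294,-0.0117,0,0,0,0,0.085]]'
python3 -m inch '[[0,0,0.015,0,0,8.1,0.085],[0,0,0.015,0,0,8.1,0.085],[0,0,0.015,0,0,8.1,0.085],[0,0,0.015,0,0,8.1,0.085],[0,0,0.015,0,0,8.1,0.085],[0,0,0.015,0,0,8.1,0.085],[0,0,0,0,0,8.1,0.085],[0,0,0,0,0,8.1,0.085],[0,0,0,0,0,0,0.085],[0,0,0,0,0,0,0.085]]'
python3 go.py .547 .197 .06 90
```

```text
time: 1.5
tcp_pos: [0.5476, 0.1968, 0.2055]
tool_rot: [-3.141, -0.001, 2.704]
wrist_force: [0.6, -0.0, -0.6]
opening: 0.997
gripper_force: 0.0
time: 2.5
tcp_pos: [0.5469, 0.1979, 0.1159]
tool_rot: [-3.141, 0.0, 1.576]
wrist_force: [-0.6, -0.8, 0.6]
opening: 0.992
gripper_force: 0.0
t 2.5 shift mm [-0.9  0.1 55.9] turn [-0.   0.   0.3] tcp [0.5469 0.1979 0.1159] yaw 90.3 F [-0.6 -0.8  0.6] gf 0.0 op mm 84.7 q6 0.13
```

```bash
python3 -m inch '[[-0.0009,0,0.02,0,0,0,0.085],[0,0,0.02,0,0,0,0.085],[0,0,0.02,0,0,0,0.085],[0,0,0.02,0,0,0,0.085],[0,0,0.014,0,0,0,0.085],[0,0,0.007,0,0,0,0.085],[0,0,0.007,0,0,0,0.085],[0,0,0,0,0,0,0.085],[0,0,0,0,0,0,0.085]]'
python3 -m inch '[[0,0,0,0,0,0,0.07],[0,0,0,0,0,0,0.065],[0,0,0,0,0,0,0.06],[0,0,0,0,0,0,0.055],[0,0,0,0,0,0,0.05],[0,0,0,0,0,0,0.05],[0,0,0,0,0,0,0.05],[0,0,0,0,0,0,0.05]]' 40
python3 - <<'E'
from h import *
for n in("scene","top"):cv2.imwrite(f"pics/{n}1.png",robot.read_camera(n)[:,:,::-1])
a=cv2.imread("pics/scene1.png");b=cv2.imread("pics/top1.png")
cv2.imwrite("pics/c3.png",np.hstack([crop("scene",a,200,140,100,120,4),crop("top",b,180,190,100,120,4)]))
E
python3 go.py .547 .197 .06 90
```

```text
time: 3.4
tcp_pos: [0.5477, 0.1971, 0.0088]
tool_rot: [3.14, -0.0, 1.573]
wrist_force: [0.7, -0.5, 0.4]
opening: 0.995
gripper_force: 0.0
time: 4.2
tcp_pos: [0.5471, 0.197, 0.0081]
tool_rot: [-3.142, 0.0, 1.573]
wrist_force: [-0.1, -0.4, 0.5]
opening: 0.584
gripper_force: 0.0
t 4.3 shift mm [ -0.   -0.1 -51.9] turn [-0.   0.   0.1] tcp [0.5471 0.197  0.0081] yaw 90.1 F [ 0.3  0.3 -0.6] gf 0.0 op mm 50.2 q6 0.14
```

View pics/c3.png

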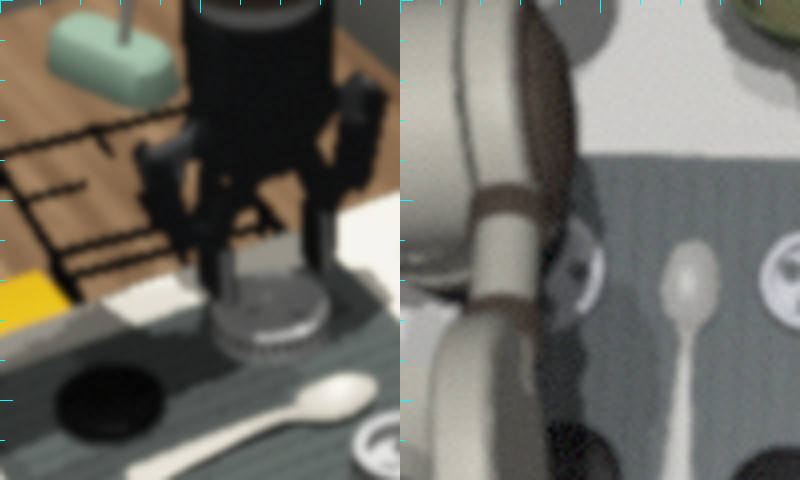

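The fingers closed to 50 mm over the crown's rim: at this opening the tips stand well back from the TCP. I'll reopen, go about 10 mm lower and close again.

```bash
python3 -m inch '[[0,0,0,0,0,0,0.085],[0,0,0,0,0,0,0.085],[0,0,0,0,0,0,0.085],[0,0,0,0,0,0,0.085],[0,0,0.003,0,0,0,0.085],[0,0,0.003,0,0,0,0.085],[0,0,0.002,0,0,0,0.085],[0,0,0,0,0,0,0.085]]'
python3 -m inch '[[0,0,0,0,0,0,0.07],[0,0,0,0,0,0,0.066],[0,0,0,0,0,0,0.066]]'
python3 -m inch '[[0,0,0,0,0,0,0.062],[0,0,0,0,0,0,0.058],[0,0,0,0,0,0,0.055],[0,0,0,0,0,0,0.055],[0,0,0,0,0,0,0.055]]'
```

```text
time: 5.1
tcp_pos: [0.5466, 0.1969, -0.0005]
tool_rot: [-3.141, 0.0, 1.573]
wrist_force: [-0.7, -0.0, 0.2]
opening: 0.998
gripper_force: 0.0
time: 5.4
tcp_pos: [0.5473, 0.197, 0.0003]
tool_rot: [3.141, -0.0, 1.573]
wrist_force: [-0.4, -0.2, 0.0]
opening: 0.774
gripper_force: 0.0
time: 5.9
tcp_pos: [0.5471, 0.197, 0.0001]
tool_rot: [3.142, 0.0, 1.573]
wrist_force: [-1.2, 0.4, 0.0]
opening: 0.643
gripper_force: 0.0
```

```bash
python3 - <<'E'
from h import *
for n in("scene","top"):cv2.imwrite(f"pics/{n}2.png",robot.read_camera(n)[:,:,::-1])
a=cv2.imread("pics/scene2.png")
cv2.imwrite("pics/c4.png",crop("scene",a,215,140,100,100,6))
for X in([.547,.197,0],[.578,.197,.022],[.516,.197,.022],[.547,.166,.022],[.547,.228,.022]):print(p("scene",X))
E
```

```text
[267.7 223.8]
[279.9 210.9]
[254.4 220.3]
[274.7 223.2]
[260.1 208.2]
```

View pics/c4.png

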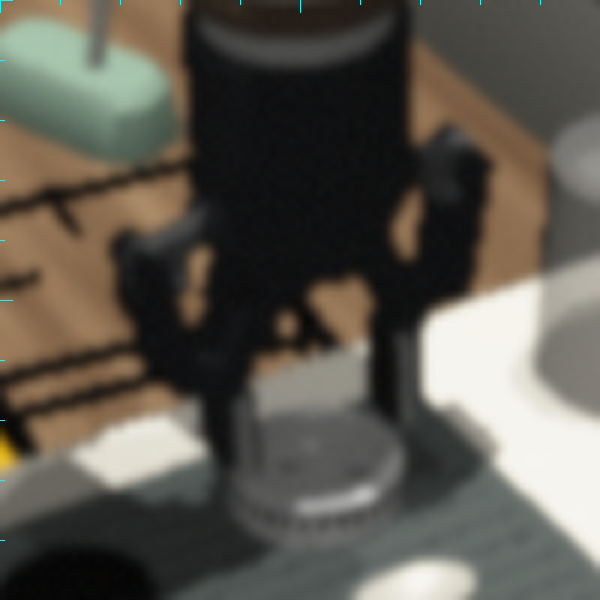

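```bash
python3 - <<'E'
from h import *
for sx in(-1,1):
  for e in(.0275,.0425):
    for y in(-.011,.011):
      print(sx,e,y,[tuple(((p("scene",[.547+sx*e,.197+y,z])-[215,140])*6).round().astype(int)) for z in(.01,.02,.03,.05)])
E
```

```text
-1 0.0275 -0.011 [(np.int64(262), np.int64(522)), (np.int64(261), np.int64(499)), (np.int64(260), np.int64(476)), (np.int64(257), np.int64(430))]
-1 0.0275 0.011 [(np.int64(232), np.int64(490)), (np.int64(230), np.int64(467)), (np.int64(229), np.int64(444)), (np.int64(226), np.int64(398))]
-1 0.0425 -0.011 [(np.int64(224), np.int64(536)), (np.int64(223), np.int64(514)), (np.int64(221), np.int64(491)), (np.int64(218), np.int64(444))]
-1 0.0425 0.011 [(np.int64(194), np.int64(503)), (np.int64(193), np.int64(481)), (np.int64(191), np.int64(458)), (np.int64(188), np.int64(412))]
1 0.0275 -0.011 [(np.int64(398), np.int64(472)), (np.int64(397), np.int64(449)), (np.int64(397), np.int64(426)), (np.int64(395), np.int64(380))]
1 0.0275 0.011 [(np.int64(366), np.int64(440)), (np.int64(365), np.int64(418)), (np.int64(365), np.int64(395)), (np.int64(364), np.int64(349))]
1 0.0425 -0.011 [(np.int64(434), np.int64(458)), (np.int64(433), np.int64(436)), (np.int64(433), np.int64(413)), (np.int64(432), np.int64(367))]
1 0.0425 0.011 [(np.int64(402), np.int64(427)), (np.int64(401), np.int64(404)), (np.int64(401), np.int64(382)), (np.int64(400), np.int64(336))]
```

The picture puts the tips at about z≈0.02–0.03 with the TCP at 0, still above the rim. I'll open and go lower in small guarded steps.

```bash
python3 -m inch '[[0,0,0,0,0,0,0.085],[0,0,0,0,0,0,0.085],[0,0,0,0,0,0,0.085],[0,0,0,0,0,0,0.085],[0,0,0.002,0,0,0,0.085],[0,0,0.002,0,0,0,0.085],[0,0,0,0,0,0,0.085]]' | grep -E 'tcp|wrist'
python3 -m inch '[[0,0,0.002,0,0,0,0.085],[0,0,0.002,0,0,0,0.085],[0,0,0,0,0,0,0.085]]'| grep -E 'tcp|wrist'
python3 -m inch '[[0,0,0,0,0,0,0.075],[0,0,0,0,0,0,0.066],[0,0,0,0,0,0,0.066],[0,0,0,0,0,0,0.066]]'
python3 -m inch '[[0,0,0,0,0,0,0.062],[0,0,0,0,0,0,0.058],[0,0,0,0,0,0,0.055],[0,0,0,0,0,0,0.055],[0,0,0,0,0,0,0.055]]'
```

```text
tcp_pos: [0.5467, 0.1969, -0.0044]
wrist_force: [0.3, 0.8, -1.2]
tcp_pos: [0.5468, 0.1969, -0.0083]
wrist_force: [0.3, 0.8, 0.7]
time: 7.4
tcp_pos: [0.5472, 0.197, -0.0078]
tool_rot: [3.141, -0.0, 1.573]
wrist_force: [-0.9, -0.4, 0.2]
opening: 0.773
gripper_force: 0.0
time: 7.9
tcp_pos: [0.5479, 0.1971, -0.0072]
tool_rot: [3.14, -0.0, 1.573]
wrist_force: [-0.7, 0.5, 5.7]
opening: 0.644
gripper_force: 2.8
```

```bash
python3 -m inch '[[0,0,-0.003,0,0,0,0.085],[0,0,0,0,0,0,0.085],[0,0,0,0,0,0,0.085],[0,0,0,0,0,0,0.085],[0,0,0.003,0,0,0,0.085],[0,0,0.002,0,0,0,0.085],[0,0,0.002,0,0,0,0.085],[0,0,0,0,0,0,0.085]]' | grep -E 'tcp|wrist'
python3 -m inch '[[0,0,0.002,0,0,0,0.085],[0,0,0.002,0,0,0,0.085],[0,0,0,0,0,0,0.085]]'| grep -E 'tcp|wrist'
python3 -m inch '[[0,0,0,0,0,0,0.075],[0,0,0,0,0,0,0.066],[0,0,0,0,0,0,0.066],[0,0,0,0,0,0,0.066]]'
python3 -m inch '[[0,0,0,0,0,0,0.062],[0,0,0,0,0,0,0.058],[0,0,0,0,0,0,0.055],[0,0,0,0,0,0,0.055],[0,0,0,0,0,0,0.055]]'
```

```text
tcp_pos: [0.5467, 0.197, -0.0125]
wrist_force: [-0.3, -0.1, 0.2]
tcp_pos: [0.5469, 0.1969, -0.0163]
wrist_force: [-0.4, 1.5, -0.3]
time: 9.4
tcp_pos: [0.5472, 0.197, -0.0158]
tool_rot: [3.141, -0.0, 1.573]
wrist_force: [-0.0, 0.4, -0.4]
opening: 0.775
gripper_force: 0.0
time: 9.9
tcp_pos: [0.5477, 0.197, -0.0151]
tool_rot: [3.14, -0.0, 1.573]
wrist_force: [-1.0, -0.5, 4.5]
opening: 0.696
gripper_force: 43.1
```

```bash
python3 -m inch '[[0,0,0,0,0,0,0.085],[0,0,0,0,0,0,0.085],[0,0,0,0,0,0,0.085],[0,0,0.002,0,0,0,0.085],[0,0,0.002,0,0,0,0.085],[0,0,0,0,0,0,0.085]]' | grep -E 'tcp|wrist'
python3 -m inch '[[0,0,0,0,0,0,0.075],[0,0,0,0,0,0,0.066],[0,0,0,0,0,0,0.062],[0,0,0,0,0,0,0.058],[0,0,0,0,0,0,0.055],[0,0,0,0,0,0,0.05],[0,0,0,0,0,0,0.05],[0,0,0,0,0,0,0.05]]'
python3 - <<'E'
from h import *
a=robot.read_camera("scene")[:,:,::-1]
cv2.imwrite("pics/c5.png",crop("scene",a,215,140,100,100,6))
E
```

```text
tcp_pos: [0.5466, 0.1969, -0.0205]
wrist_force: [0.1, -0.9, -0.6]
time: 11.3
tcp_pos: [0.5479, 0.1971, -0.0191]
tool_rot: [3.14, -0.0, 1.573]
wrist_force: [-0.5, -0.2, 4.7]
opening: 0.705
gripper_force: 44.0
```

View pics/c5.png

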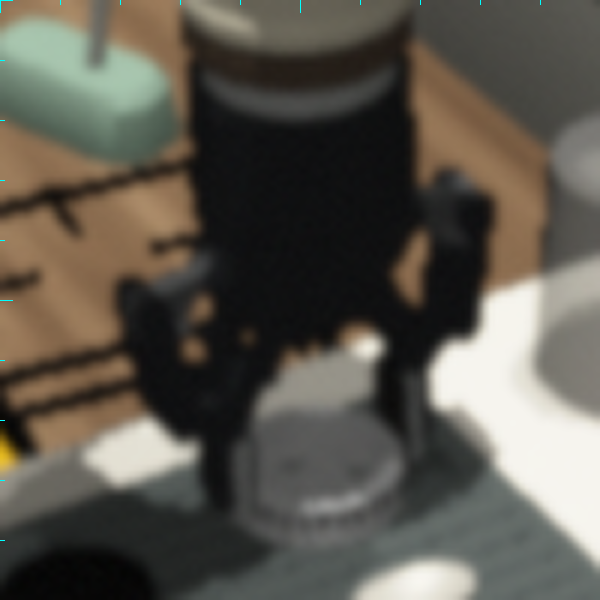

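Gripped: 60 mm opening, 44 N. Now I lift and carry to the large burner.

```bash
python3 -m inch '[[0,0,-0.01,0,0,0,0.05],[0,0,-0.02,0,0,0,0.05],[0,0,-0.025,0,0,0,0.05],[0,0,-0.025,0,0,0,0.05],[0,0,-0.025,0,0,0,0.05],[0,0,-0.02,0,0,0,0.05],[0,0,-0.01,0,0,0,0.05],[0,0,0,0,0,0,0.05]]' 60
python3 go.py .4419 -.1602 .11 66.3
```

```text
time: 12.15
tcp_pos: [0.5478, 0.1972, 0.1164]
tool_rot: [3.139, -0.0, 1.573]
wrist_force: [0.7, 0.4, -1.9]
opening: 0.693
gripper_force: 64.9
t 12.2 shift mm [-357.1 -106.7    6. ] turn [ 0.1 -0.  23.8] tcp [0.5478 0.1972 0.1164] yaw 90.1 F [ 0.7  0.4 -1.9] gf 64.9 op mm 59.2 q6 0.14
```

```bash
python3 -m inch '[[-0.012,-0.0036,0,0,0,0,0.05],[-0.0255,-0.0076,0,0,0,0,0.05],[-0.0255,-0.0076,0,0,0,0,0.05],[-0.0255,-0.0076,0,0,0,0,0.05],[-0.0255,-0.0076,0,0,0,0,0.05],[-0.0255,-0.0076,0,0,0,0,0.05],[-0.0255,-0.0076,0,0,0,0,0.05],[-0.0255,-0.0076,0,0,0,0,0.05],[-0.0255,-0.0076,0,0,0,0,0.05],[-0.0255,-0.0076,0,0,0,0,0.05],[-0.0255,-0.0076,0,0,0,0,0.05],[-0.0255,-0.0076,0,0,0,0,0.05],[-0.0255,-0.0076,0,0,0,0,0.05],[-0.0255,-0.0076,0,0,0,0,0.05],[-0.0134,-0.0043,0,0,0,0,0.05],[0,0,0,0,0,6,0.05],[0,0,0,0,0,6,0.05],[0,0,0,0,0,6,0.05],[0,0,0,0,0,5.8,0.05],[0,0,0,0,0,0,0.05]]'
python3 go.py .4419 -.1602 .053 66.3
python3 - <<'E'
from h import *
a=robot.read_camera("scene")[:,:,::-1]
cv2.imwrite("pics/c6.png",crop("scene",a,250,200,160,170,3))
E
```

```text
time: 14.15
tcp_pos: [0.4402, -0.1595, 0.114]
tool_rot: [-3.139, -0.001, 1.157]
wrist_force: [-0.3, -0.5, -1.5]
opening: 0.693
gripper_force: 64.9
t 14.2 shift mm [ 0.   1.9 61. ] turn [-0.1 -0.   0. ] tcp [ 0.4402 -0.1595  0.114 ] yaw 66.3 F [-0.3 -0.5 -1.5] gf 64.9 op mm 59.2 q6 -0.19
```

View pics/c6.png

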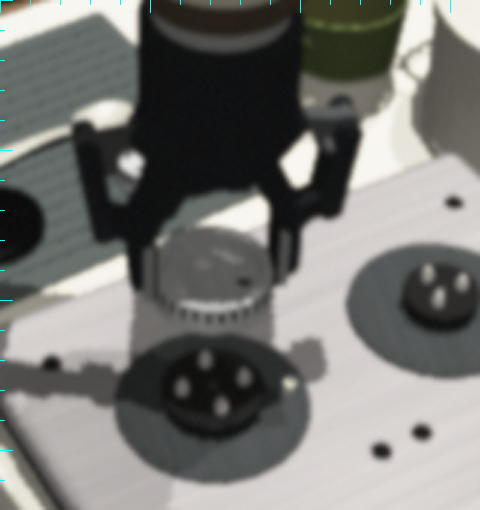

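The crown hangs level over the large burner. I'll correct 2 mm and lower it.

```bash
python3 -m inch '[[0,0.001,0,0,0,0,0.05],[0,0.001,0.015,0,0,0,0.05],[0,0,0.02,0,0,0,0.05],[0,0,0.015,0,0,0,0.05],[0,0,0.008,0,0,0,0.05],[0,0,0,0,0,0,0.05],[0,0,0,0,0,0,0.05]]' >/dev/null; python3 go.py .4419 -.1602 .043 66.3
```

```text
t 14.9 shift mm [ 0.3 -1.7 14.6] turn [0. 0. 0.] tcp [ 0.4434 -0.1612  0.0576] yaw 66.3 F [ 0.7  0.1 -1.4] gf 64.9 op mm 59.0 q6 -0.19
```

```bash
python3 -m inch '[[0,-0.0015,0,0,0,0,0.05],[0,0,0.003,0,0,0,0.05],[0,0,0,0,0,0,0.05]]' >/dev/null; python3 go.py .4419 -.1602 .043 66.3
python3 -m inch '[[0,0,0.002,0,0,0,0.05],[0,0,0.002,0,0,0,0.05],[0,0,0.002,0,0,0,0.05],[0,0,0,0,0,0,0.05]]' >/dev/null; python3 go.py .4419 -.1602 .043 66.3
```

```text
t 15.2 shift mm [ 0.2  0.2 11.2] turn [0. 0. 0.] tcp [ 0.4416 -0.1603  0.0542] yaw 66.3 F [-0.9 -0.8 -1.9] gf 64.9 op mm 59.5 q6 -0.19
t 15.6 shift mm [0.2 0.5 4.7] turn [-0. -0.  0.] tcp [ 0.4413 -0.1601  0.0477] yaw 66.3 F [ 0.3 -0.  -1.7] gf 64.9 op mm 58.9 q6 -0.19
```

```bash
python3 -m inch '[[0,0,0.002,0,0,0,0.05],[0,0,0.0015,0,0,0,0.05],[0,0,0,0,0,0,0.05]]' >/dev/null; python3 go.py .4419 -.1602 .043 66.3
python3 -m inch '[[0,0,0.001,0,0,0,0.05],[0,0,0,0,0,0,0.05]]' >/dev/null; python3 go.py .4419 -.1602 .043 66.3
```

```text
t 15.9 shift mm [0.2 0.5 1.3] turn [-0. -0.  0.] tcp [ 0.4414 -0.1602  0.0443] yaw 66.3 F [-0.2  1.  -1.9] gf 64.9 op mm 58.9 q6 -0.19
t 16.1 shift mm [0.2 0.3 0.5] turn [-0. -0.  0.] tcp [ 0.4416 -0.1603  0.0435] yaw 66.3 F [-0.1  0.4 -2.1] gf 64.9 op mm 59.1 q6 -0.19
```

```bash
python3 -m inch '[[0,0,0.001,0,0,0,0.05],[0,0,0,0,0,0,0.05]]' |grep wrist
python3 -m inch '[[0,0,0.001,0,0,0,0.05],[0,0,0,0,0,0,0.05]]' |grep -E 'wrist|tcp'
```

```text
wrist_force: [-2.4, 1.2, 3.2]
tcp_pos: [0.4417, -0.1604, 0.0431]
wrist_force: [-6.4, 3.7, 13.4]
```

Contact at exactly seat height. Release, then rise.

```bash
python3 -m inch '[[0,0,-0.001,0,0,0,0.06],[0,0,0,0,0,0,0.066],[0,0,0,0,0,0,0.075],[0,0,0,0,0,0,0.085],[0,0,0,0,0,0,0.085],[0,0,-0.01,0,0,0,0.085],[0,0,-0.02,0,0,0,0.085],[0,0,-0.02,0,0,0,0.085],[0,0,-0.02,0,0,0,0.085],[0,0,0,0,0,0,0.085]]'>/dev/null
python3 go.py .546 .0622 .115 90
```

```text
t 17.5 shift mm [246.2   3.6   0.9] turn [  0.4   0.2 -23.7] tcp [ 0.4438 -0.1618  0.1162] yaw 66.3 F [ 0.3 -0.9  0.2] gf 0.0 op mm 85.0 q6 -0.19
```

```bash
python3 -m inch '[[0.012,0,0,0,0,0,0.085],[0.0235,0.0004,0,0,0,0,0.085],[0.0235,0.0004,0,0,0,0,0.085],[0.0235,0.0004,0,0,0,0,0.085],[0.0235,0.0004,0,0,0,0,0.085],[0.0235,0.0004,0,0,0,0,0.085],[0.0235,0.0004,0,0,0,0,0.085],[0.0235,0.0004,0,0,0,0,0.085],[0.0235,0.0004,0,0,0,0,0.085],[0.0235,0.0004,0,0,0,0,0.085],[0.0235,0,0,0,0,0,0.085],[0.012,0,0,0,0,0,0.085],[0,0,0,0,0,-8,0.085],[0,0,0,0,0,-8,0.085],[0,0,0,0,0,-7.7,0.085],[0,0,0,0,0,0,0.085],[0,0,0,0,0,0,0.085],[0,0,0,0,0,0,0.085]]'>/dev/null
python3 go.py .546 .0622 -.017 90
```

```text
t 19.3 shift mm [-13.3  -2.5 129.2] turn [-0.  -0.  -0.1] tcp [0.5486 0.0755 0.1122] yaw 89.9 F [-0.  -0.3 -1.2] gf 0.0 op mm 85.1 q6 -0.08
```

```bash
python3 -m inch '[[-0.0133,-0.0025,0,0,0,0,0.085],[0,0,0.02,0,0,0,0.085],[0,0,0.025,0,0,0,0.085],[0,0,0.025,0,0,0,0.085],[0,0,0.02,0,0,0,0.085],[0,0,0,0,0,0,0.085],[0,0,0,0,0,0,0.085]]'>/dev/null
python3 go.py .546 .0622 -.017 90
```

```text
t 20.0 shift mm [ 0.7 -0.4 39.9] turn [-0.  0. -0.] tcp [0.5464 0.0615 0.0229] yaw 90.0 F [ 0.2 -0.1  0.5] gf 0.0 op mm 85.0 q6 -0.11
```

```bash
python3 -m inch '[[0.0007,-0.0004,0.012,0,0,0,0.085],[0,0,0.012,0,0,0,0.085],[0,0,0.008,0,0,0,0.085],[0,0,0.004,0,0,0,0.085],[0,0,0.002,0,0,0,0.085],[0,0,0.002,0,0,0,0.085],[0,0,0,0,0,0,0.085]]'|grep wrist
python3 -m inch '[[0,0,0,0,0,0,0.07],[0,0,0,0,0,0,0.06],[0,0,0,0,0,0,0.054],[0,0,0,0,0,0,0.05],[0,0,0,0,0,0,0.045],[0,0,0,0,0,0,0.04],[0,0,0,0,0,0,0.04],[0,0,0,0,0,0,0.04]]' 40
python3 go.py .546 .0622 -.017 90
```

```text
wrist_force: [-0.2, 0.6, 0.5]
time: 21.5
tcp_pos: [0.5465, 0.0628, -0.0168]
tool_rot: [3.141, 0.0, 1.571]
wrist_force: [-1.3, 1.0, 5.2]
opening: 0.563
gripper_force: 41.5
t 21.5 shift mm [-0.6 -0.5  0.2] turn [0. 0. 0.] tcp [ 0.5465  0.0628 -0.0168] yaw 90.0 F [-1.3  1.   5.2] gf 41.5 op mm 48.0 q6 -0.11
```

```bash
python3 -m inch '[[0,0,-0.01,0,0,0,0.04],[0,0,-0.02,0,0,0,0.04],[0,0,-0.025,0,0,0,0.04],[0,0,-0.025,0,0,0,0.04],[0,0,-0.025,0,0,0,0.04],[0,0,-0.02,0,0,0,0.04],[0,0,-0.01,0,0,0,0.04],[0,0,0,0,0,0,0.04],[0,0,0,0,0,0,0.04]]' 60
python3 go.py .591 -.1696 .11 129.1
```

```text
time: 22.4
tcp_pos: [0.5453, 0.0629, 0.1166]
tool_rot: [-3.14, -0.0, 1.571]
wrist_force: [-0.6, -0.3, -1.1]
opening: 0.553
gripper_force: 61.7
t 22.4 shift mm [-232.5   45.6    6.5] turn [ -0.1  -0.  -39.1] tcp [0.5453 0.0629 0.1166] yaw 90.0 F [-0.6 -0.3 -1.1] gf 61.7 op mm 47.2 q6 -0.11
```

```bash
python3 -m inch '[[-0.011,0.0023,0,0,0,0,0.04],[-0.0234,0.0046,0,0,0,0,0.04],[-0.0234,0.0046,0,0,0,0,0.04],[-0.0234,0.0046,0,0,0,0,0.04],[-0.0234,0.0046,0,0,0,0,0.04],[-0.0234,0.0046,0,0,0,0,0.04],[-0.0234,0.0046,0,0,0,0,0.04],[-0.0234,0.0046,0,0,0,0,0.04],[-0.0234,0.0046,0,0,0,0,0.04],[-0.0234,0.0046,0,0,0,0,0.04],[-0.0109,0.002,0,0,0,0,0.04],[0,0,0,0,0,-7,0.04],[0,0,0.01,0,0,-7,0.04],[0,0,0.01,0,0,-7,0.04],[0,0,0.01,0,0,-7,0.04],[0,0,0.01,0,0,-7,0.04],[0,0,0.01,0,0,-4.1,0.04],[0,0,0,0,0,0,0.04],[0,0,0,0,0,0,0.04],[0,0,0,0,0,0,0.04]]'>/dev/null
python3 go.py .591 -.1696 .0452 129.1
```

```text
t 24.4 shift mm [ 0.9 -0.7 22.9] turn [ 0.   0.  -0.1] tcp [ 0.5921 -0.1698  0.0681] yaw 129.0 F [ 0.8 -0.1  0.4] gf 61.7 op mm 47.4 q6 -1.16
```

```bash
python3 -m inch '[[0.001,-0.0006,0,0,0,0,0.04],[0,0,0.008,0,0,0,0.04],[0,0,0.002,0,0,0,0.04],[0,0,0,0,0,0,0.04],[0,0,0,0,0,0,0.04]]'>/dev/null
python3 go.py .591 -.1696 .0452 129.1
python3 - <<'E'
from h import *
a=robot.read_camera("scene")[:,:,::-1]
cv2.imwrite("pics/c7.png",crop("scene",a,290,220,160,140,4))
E
```

```text
t 24.9 shift mm [-0.5  0.1 12.2] turn [-0. -0.  0.] tcp [ 0.5906 -0.1692  0.0574] yaw 129.1 F [ 0.7 -0.3 -0.5] gf 61.7 op mm 47.6 q6 -1.16
```

View pics/c7.png

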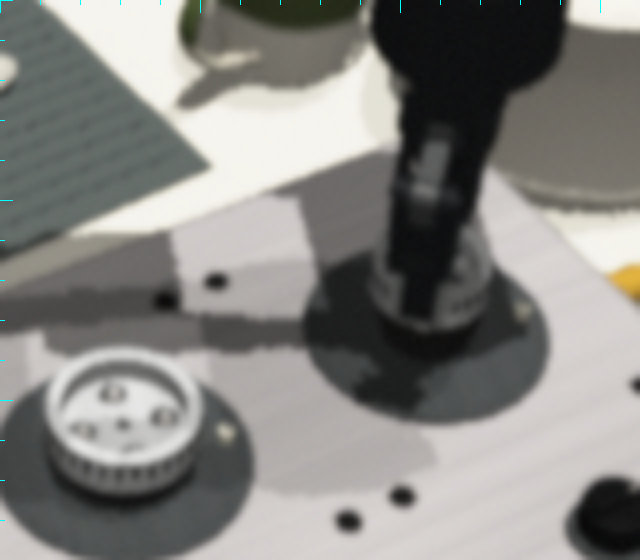

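The large crown is home and level, with the studs showing in its holes. The small crown is just above its burner, so I'll insert it.

```bash
python3 -m inch '[[0,0,0.002,0,0,0,0.04],[0,0,0.002,0,0,0,0.04],[0,0,0.002,0,0,0,0.04],[0,0,0,0,0,0,0.04]]' >/dev/null; python3 go.py .591 -.1696 .0452 129.1
python3 -m inch '[[0,0,0.002,0,0,0,0.04],[0,0,0.002,0,0,0,0.04],[0,0,0,0,0,0,0.04]]' >/dev/null; python3 go.py .591 -.1696 .0452 129.1
```

```text
t 25.4 shift mm [-0.8  0.2  5.9] turn [-0. -0.  0.] tcp [ 0.5904 -0.1691  0.0511] yaw 129.1 F [ 1.1 -0.4 -0.3] gf 61.7 op mm 46.9 q6 -1.16
t 25.6 shift mm [-0.7  0.1  2. ] turn [-0. -0.  0.] tcp [ 0.5904 -0.1691  0.0472] yaw 129.1 F [-0.2 -0.4 -0.8] gf 61.7 op mm 47.2 q6 -1.16
```

```bash
python3 -m inch '[[0,0,0.001,0,0,0,0.04],[0,0,0.001,0,0,0,0.04],[0,0,0,0,0,0,0.04]]' |grep -E 'tcp|wrist'
python3 -m inch '[[0,0,0.001,0,0,0,0.04],[0,0,0,0,0,0,0.04]]' |grep -E 'tcp|wrist'
```

```text
tcp_pos: [0.5907, -0.1693, 0.0456]
wrist_force: [0.1, -0.2, -0.3]
tcp_pos: [0.5908, -0.1693, 0.0455]
wrist_force: [-2.6, 1.6, 5.1]
```

```bash
python3 -m inch '[[0,0,0,0,0,0,0.05],[0,0,0,0,0,0,0.058],[0,0,0,0,0,0,0.068],[0,0,0,0,0,0,0.085],[0,0,0,0,0,0,0.085],[0,0,-0.01,0,0,0,0.085],[0,0,-0.02,0,0,0,0.085],[0,0,-0.02,0,0,0,0.085],[0,0,-0.02,0,0,0,0.085],[0,0,0,0,0,7.8,0.085],[0,0,0,0,0,7.8,0.085],[0,0,0,0,0,7.8,0.085],[0,0,0,0,0,7.8,0.085],[0,0,0,0,0,7.8,0.085],[0,0,0,0,0,0,0.085],[0,0,0,0,0,0,0.085]]'>/dev/null
python3 go.py .4297 .069 .1 90
python3 - <<'E'
from h import *
a=robot.read_camera("scene")[:,:,::-1]
cv2.imwrite("pics/c8.png",crop("scene",a,290,240,160,120,4))
E
```

```text
t 27.8 shift mm [ 239.2 -160.    15. ] turn [0.  0.  0.3] tcp [ 0.5909 -0.1693  0.1152] yaw 90.3 F [ 0.6 -0.3  0.3] gf 0.0 op mm 85.0 q6 -0.48
```

View pics/c8.png

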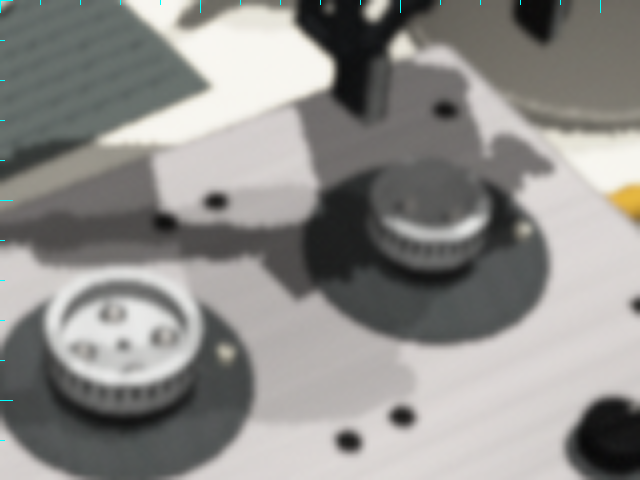

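Both crowns are seated and level. Next is the large cap.

```bash
python3 -m inch '[[0.01,-0.0067,0,0,0,0,0.085],[0.02,-0.0134,0,0,0,0,0.085],[0.02,-0.0134,0,0,0,0,0.085],[0.02,-0.0134,0,0,0,0,0.085],[0.02,-0.0134,0,0,0,0,0.085],[0.02,-0.0134,0,0,0,0,0.085],[0.02,-0.0134,0,0,0,0,0.085],[0.02,-0.0134,0,0,0,0,0.085],[0.02,-0.0134,0,0,0,0,0.085],[0.02,-0.0134,0,0,0,0,0.085],[0.02,-0.0134,0,0,0,0,0.085],[0.02,-0.0134,0,0,0,0,0.085],[0.009,-0.006,0,0,0,0,0.085],[0,0,0.02,0,0,0,0.085],[0,0,0.03,0,0,0,0.085],[0,0,0.03,0,0,0,0.085],[0,0,0.015,0,0,0,0.085],[0,0,0,0,0,0,0.085],[0,0,0,0,0,0,0.085],[0,0,0,0,0,0,0.085]]'>/dev/null
python3 go.py .4297 .069 -.023 90
```

```text
t 29.8 shift mm [-0.2 -1.8 43.9] turn [0.2 0.  0.1] tcp [0.4314 0.0692 0.0209] yaw 90.1 F [ 0.7 -0.5 -0.3] gf 0.0 op mm 84.9 q6 -0.12
```

```bash
python3 -m inch '[[0,-0.0015,0.012,0,0,0,0.085],[0,0,0.012,0,0,0,0.085],[0,0,0.008,0,0,0,0.085],[0,0,0.005,0,0,0,0.085],[0,0,0,0,0,0,0.085]]'|grep -E 'tcp|wrist'
python3 -m inch '[[0,0,0.003,0,0,0,0.085],[0,0,0.002,0,0,0,0.085],[0,0,0.001,0,0,0,0.085],[0,0,0,0,0,0,0.085]]'|grep -E 'tcp|wrist'
python3 -m inch '[[0,0,0,0,0,0,0.075],[0,0,0,0,0,0,0.07],[0,0,0,0,0,0,0.066],[0,0,0,0,0,0,0.062],[0,0,0,0,0,0,0.06],[0,0,0,0,0,0,0.06],[0,0,0,0,0,0,0.06]]' 40
python3 go.py .4297 .069 -.023 90
```

```text
tcp_pos: [0.4276, 0.0695, -0.0185]
wrist_force: [0.1, -0.1, 0.1]
tcp_pos: [0.4286, 0.0694, -0.0234]
wrist_force: [-0.2, -0.1, 0.2]
time: 31.4
tcp_pos: [0.4289, 0.0694, -0.0225]
tool_rot: [3.142, 0.0, 1.573]
wrist_force: [-4.3, -0.1, 8.5]
opening: 0.762
gripper_force: 41.7
t 31.4 shift mm [-0.4  0.8  0.5] turn [0.  0.  0.1] tcp [ 0.4289  0.0694 -0.0225] yaw 90.1 F [-4.3 -0.1  8.5] gf 41.7 op mm 65.1 q6 -0.12
```

```bash
python3 -m inch '[[0,0,0,0,0,0,0.085],[0,0,0,0,0,0,0.085],[0,0,0.001,0,0,0,0.085],[0,0,0.0015,0,0,0,0.085],[0,0,0,0,0,0,0.085]]'|grep -E 'tcp|wrist'
python3 -m inch '[[0,0,0,0,0,0,0.075],[0,0,0,0,0,0,0.07],[0,0,0,0,0,0,0.066],[0,0,0,0,0,0,0.062],[0,0,0,0,0,0,0.06],[0,0,0,0,0,0,0.06],[0,0,0,0,0,0,0.06]]' 40
python3 - <<'E'
from h import *
a=robot.read_camera("scene")[:,:,::-1]
cv2.imwrite("pics/c9.png",crop("scene",a,200,200,100,100,6))
E
```

```text
tcp_pos: [0.4283, 0.0694, -0.0263]
wrist_force: [-0.5, 0.1, -0.3]
time: 32.6
tcp_pos: [0.4288, 0.0694, -0.0252]
tool_rot: [-3.141, 0.0, 1.573]
wrist_force: [-3.0, 0.7, 9.0]
opening: 0.763
gripper_force: 41.9
```

View pics/c9.png

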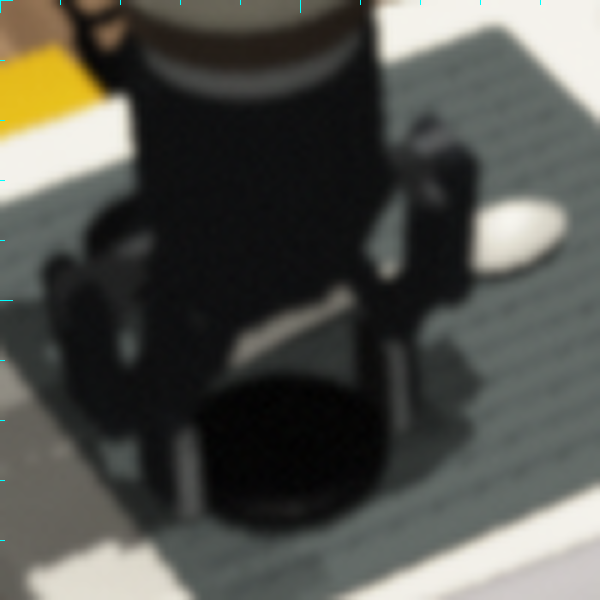

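The fingers are on the rim and the cap lies flat. Lift and carry it over.

```bash
python3 -m inch '[[0,0,-0.01,0,0,0,0.06],[0,0,-0.02,0,0,0,0.06],[0,0,-0.025,0,0,0,0.06],[0,0,-0.025,0,0,0,0.06],[0,0,-0.025,0,0,0,0.06],[0,0,-0.02,0,0,0,0.06],[0,0,-0.01,0,0,0,0.06],[0,0,0,0,0,0,0.06],[0,0,0,0,0,0,0.06]]' 60
python3 go.py .4419 -.1602 .0498 90
```

```text
time: 33.55
tcp_pos: [0.4279, 0.0695, 0.1082]
tool_rot: [-3.14, -0.0, 1.573]
wrist_force: [-0.0, -0.8, -2.7]
opening: 0.755
gripper_force: 66.7
t 33.5 shift mm [-229.7   13.6   58.4] turn [-0.1 -0.   0.1] tcp [0.4279 0.0695 0.1082] yaw 90.1 F [-0.  -0.8 -2.7] gf 66.7 op mm 64.5 q6 -0.12
```

```bash
python3 -m inch '[[-0.0114,0.0007,0,0,0,0,0.06],[-0.023,0.0014,0,0,0,0,0.06],[-0.023,0.0014,0,0,0,0,0.06],[-0.023,0.0014,0,0,0,0,0.06],[-0.023,0.0014,0,0,0,0,0.06],[-0.023,0.0014,0,0,0,0,0.06],[-0.023,0.0014,0,0,0,0,0.06],[-0.023,0.0014,0,0,0,0,0.06],[-0.023,0.0014,0,0,0,0,0.06],[-0.023,0.0014,0,0,0,0,0.06],[-0.0115,0.0003,0,0,0,0,0.06],[0,0,0.01,0,0,0,0.06],[0,0,0.02,0,0,0,0.06],[0,0,0.015,0,0,0,0.06],[0,0,0,0,0,0,0.06],[0,0,0,0,0,0,0.06],[0,0,0,0,0,0,0.06]]'>/dev/null
python3 go.py .4419 -.1602 .0498 90
```

```text
t 35.2 shift mm [ 0.2 -1.3 14.9] turn [0.1 0.  0.2] tcp [ 0.4432 -0.1604  0.0647] yaw 90.2 F [ 1.5  0.1 -0.8] gf 66.9 op mm 64.3 q6 -0.61
```

```bash
python3 -m inch '[[0,-0.001,0.003,0,0,0,0.06],[0,0,0.003,0,0,0,0.06],[0,0,0.003,0,0,0,0.06],[0,0,0.002,0,0,0,0.06],[0,0,0.002,0,0,0,0.06],[0,0,0,0,0,0,0.06]]'>/dev/null; python3 go.py .4419 -.1602 .0498 90
python3 -m inch '[[0,0,0.001,0,0,0,0.06],[0,0,0.0008,0,0,0,0.06],[0,0,0,0,0,0,0.06]]'|grep -E 'tcp|wrist'
```

```text
t 35.9 shift mm [0.1 0.5 0.9] turn [-0.  -0.   0.1] tcp [ 0.4414 -0.1603  0.0507] yaw 90.1 F [ 0.4  0.5 -2.3] gf 66.9 op mm 64.4 q6 -0.61
tcp_pos: [0.4419, -0.1606, 0.0502]
wrist_force: [-4.8, 2.7, 6.1]
```

Contact at the expected height. Release and move on to the small cap.

```bash
python3 -m inch '[[0,0,0,0,0,0,0.066],[0,0,0,0,0,0,0.072],[0,0,0,0,0,0,0.08],[0,0,0,0,0,0,0.085],[0,0,0,0,0,0,0.085],[0,0,-0.01,0,0,0,0.085],[0,0,-0.02,0,0,0,0.085],[0,0,-0.02,0,0,0,0.085],[0,0,-0.02,0,0,0,0.085],[0,0,0,0,0,0,0.085],[0,0,0,0,0,0,0.085]]'>/dev/null
python3 go.py .4443 .1806 .1 90
```

```text
t 37.2 shift mm [341.2   3.1  19.4] turn [0.1 0.  0.1] tcp [ 0.4419 -0.1606  0.1197] yaw 90.1 F [-0.2 -0.2 -0.9] gf 0.0 op mm 84.8 q6 -0.61
```

```bash
python3 -m inch '[[0.0125,0,0,0,0,0,0.085],[0.0263,0.0002,0,0,0,0,0.085],[0.0263,0.0002,0,0,0,0,0.085],[0.0263,0.0002,0,0,0,0,0.085],[0.0263,0.0002,0,0,0,0,0.085],[0.0263,0.0002,0,0,0,0,0.085],[0.0263,0.0002,0,0,0,0,0.085],[0.0263,0.0002,0,0,0,0,0.085],[0.0263,0.0002,0,0,0,0,0.085],[0.0263,0.0002,0,0,0,0,0.085],[0.0263,0.0002,0,0,0,0,0.085],[0.0263,0.0002,0,0,0,0,0.085],[0.0263,0.0002,0,0,0,0,0.085],[0.0131,0.0002,0,0,0,0,0.085],[0,0,0.02,0,0,0,0.085],[0,0,0.03,0,0,0,0.085],[0,0,0.03,0,0,0,0.085],[0,0,0.02,0,0,0,0.085],[0,0,0,0,0,0,0.085],[0,0,0,0,0,0,0.085]]'>/dev/null
python3 go.py .4443 .1806 -.0215 90
```

```text
t 39.2 shift mm [-0.   1.2 40.7] turn [-0.1  0.   0.1] tcp [0.4431 0.1807 0.0192] yaw 90.1 F [ 0.6 -0.4  0.2] gf 0.0 op mm 85.2 q6 0.13
```

```bash
python3 -m inch '[[0,0.001,0.012,0,0,0,0.085],[0,0,0.012,0,0,0,0.085],[0,0,0.008,0,0,0,0.085],[0,0,0.005,0,0,0,0.085],[0,0,0.003,0,0,0,0.085],[0,0,0,0,0,0,0.085]]'|grep -E 'tcp|wrist'
python3 -m inch '[[0,0,0,0,0,0,0.07],[0,0,0,0,0,0,0.064],[0,0,0,0,0,0,0.06],[0,0,0,0,0,0,0.056],[0,0,0,0,0,0,0.052],[0,0,0,0,0,0,0.048],[0,0,0,0,0,0,0.048],[0,0,0,0,0,0,0.048]]' 40
python3 go.py .4443 .1806 -.0215 90
```

```text
tcp_pos: [0.4443, 0.1807, -0.0211]
wrist_force: [-0.4, 0.1, -0.0]
time: 40.65
tcp_pos: [0.4447, 0.1808, -0.0199]
tool_rot: [-3.141, 0.0, 1.573]
wrist_force: [-3.1, -0.9, 7.4]
opening: 0.625
gripper_force: 40.6
t 40.6 shift mm [-0.2 -0.4  1.6] turn [-0.   0.   0.1] tcp [ 0.4447  0.1808 -0.0199] yaw 90.1 F [-3.1 -0.9  7.4] gf 40.6 op mm 53.4 q6 0.13
```

```bash
python3 -m inch '[[0,0,-0.01,0,0,0,0.048],[0,0,-0.02,0,0,0,0.048],[0,0,-0.025,0,0,0,0.048],[0,0,-0.025,0,0,0,0.048],[0,0,-0.025,0,0,0,0.048],[0,0,-0.02,0,0,0,0.048],[0,0,-0.01,0,0,0,0.048],[0,0,0,0,0,0,0.048],[0,0,0,0,0,0,0.048]]' 60
python3 go.py .591 -.1696 .0551 90
```

```text
time: 41.55
tcp_pos: [0.444, 0.1806, 0.1135]
tool_rot: [-3.14, 0.0, 1.573]
wrist_force: [-0.1, -0.2, -1.1]
opening: 0.613
gripper_force: 62.9
t 41.5 shift mm [-350.5  146.4   58.3] turn [-0.1  0.   0.1] tcp [0.444  0.1806 0.1135] yaw 90.1 F [-0.1 -0.2 -1.1] gf 62.9 op mm 52.4 q6 0.13
```

```bash
python3 -m inch '[[-0.0125,0.0052,0,0,0,0,0.048],[-0.025,0.0105,0,0,0,0,0.048],[-0.025,0.0105,0,0,0,0,0.048],[-0.025,0.0105,0,0,0,0,0.048],[-0.025,0.0105,0,0,0,0,0.048],[-0.025,0.0105,0,0,0,0,0.048],[-0.025,0.0105,0,0,0,0,0.048],[-0.025,0.0105,0,0,0,0,0.048],[-0.025,0.0105,0,0,0,0,0.048],[-0.025,0.0105,0,0,0,0,0.048],[-0.025,0.0105,0,0,0,0,0.048],[-0.025,0.0105,0,0,0,0,0.048],[-0.025,0.0105,0,0,0,0,0.048],[-0.025,0.0105,0,0,0,0,0.048],[-0.013,0.0047,0,0,0,0,0.048],[0,0,0.015,0,0,0,0.048],[0,0,0.02,0,0,0,0.048],[0,0,0.01,0,0,0,0.048],[0,0,0,0,0,0,0.048],[0,0,0,0,0,0,0.048]]'>/dev/null
python3 go.py .591 -.1696 .0551 90
python3 -m inch '[[0,0,0,0,0,0,0.048],[0,0,0,0,0,0,0.048]]'>/dev/null
python3 go.py .591 -.1696 .0551 90
```

```text
t 43.5 shift mm [-0.9 -0.4 14. ] turn [-0.  -0.   0.2] tcp [ 0.5914 -0.1687  0.0691] yaw 90.2 F [ 0.6 -0.4 -0.7] gf 62.9 op mm 52.1 q6 -0.48
t 43.8 shift mm [ 0.1 -1.4 15.3] turn [0.1 0.1 0.1] tcp [ 0.5924 -0.1696  0.0704] yaw 90.1 F [ 0.3 -0.7 -0.9] gf 62.9 op mm 52.5 q6 -0.48
```

```bash
python3 -m inch '[[0,-0.001,0.003,0,0,0,0.048],[0,0,0.003,0,0,0,0.048],[0,0,0.003,0,0,0,0.048],[0,0,0.002,0,0,0,0.048],[0,0,0.002,0,0,0,0.048],[0,0,0,0,0,0,0.048]]'>/dev/null; python3 go.py .591 -.1696 .0551 90
python3 -m inch '[[0,0,0.001,0,0,0,0.048],[0,0,0.0008,0,0,0,0.048],[0,0,0,0,0,0,0.048]]'|grep -E 'tcp|wrist'
```

```text
t 44.4 shift mm [-0.3  0.5  0.7] turn [-0.  -0.   0.1] tcp [ 0.5905 -0.1693  0.0558] yaw 90.1 F [-0.5 -0.9 -0.9] gf 62.9 op mm 52.5 q6 -0.48
tcp_pos: [0.5909, -0.1696, 0.0554]
wrist_force: [-2.5, 1.1, 5.5]
```

Contact at the right height. Release, retreat towards the mat side, and check.

```bash
python3 -m inch '[[0,0,0,0,0,0,0.055],[0,0,0,0,0,0,0.062],[0,0,0,0,0,0,0.075],[0,0,0,0,0,0,0.085],[0,0,0,0,0,0,0.085],[0,0,-0.01,0,0,0,0.085],[0,0,-0.02,0,0,0,0.085],[0,0,-0.03,0,0,0,0.085],[0,0,-0.03,0,0,0,0.085],[0.02,-0.01,0,0,0,0,0.085],[0.03,-0.02,0,0,0,0,0.085],[0.03,-0.02,0,0,0,0,0.085],[0.03,-0.02,0,0,0,0,0.085],[0.03,-0.02,0,0,0,0,0.085],[0.03,-0.02,0,0,0,0,0.085],[0.03,-0.02,0,0,0,0,0.085],[0.03,-0.01,0,0,0,0,0.085],[0,0,0,0,0,0,0.085]]'
python3 - <<'E'
from h import *
a=robot.read_camera("scene")[:,:,::-1];b=robot.read_camera("top")[:,:,::-1]
cv2.imwrite("pics/c10.png",np.hstack([crop("scene",a,290,250,150,120,3),crop("top",b,360,200,80,120,3)]))
c=crop("top",b,360,200,80,150,4);cv2.imwrite("pics/c10.png",np.hstack([cv2.copyMakeBorder(crop("scene",a,290,250,120,120,4),0,120,0,0,0),c]))
E
```

```text
time: 46.45
tcp_pos: [0.449, 0.0629, 0.1451]
tool_rot: [3.141, -0.001, 1.577]
wrist_force: [0.4, 0.4, -0.0]
opening: 0.995
gripper_force: 0.0
```

View pics/c10.png

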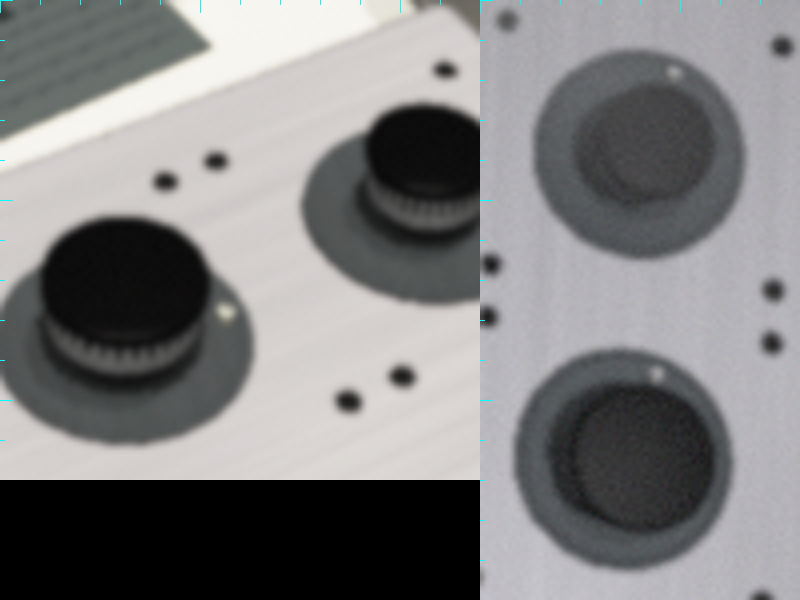

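Both caps sit flat and centred on their crowns, and the gripper is clear. Handing in.

```bash
python3 - <<'E'
from h import *
print(p("top",[.591,-.1696,.09]),p("top",[.4419,-.1602,.09]))
print(robot.job_done())
E
```

```text
[404.  234.3] [400.1 313.8]
the job is handed in; nothing more can be done
None
```

Both burners are back together, each crown home on its studs with the matching cap flat on top, and the job was handed in at about 46.6 s; no verdict was returned, and I did not re-check the glass and mug by camera at the end.

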